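Pack a takeaway order at the burger stall

TASK

Make up this takeaway order: put the brown burger box flat in the middle of the white paper food tray, lengthwise along the tray, then stack the green-lidded tub on the middle of the box, and last the red-lidded chilli pot on the middle of the tub's lid. Stand the blue can in the empty well of the drink carrier, at any time during the job. Lower everything into place rather than dropping it, and leave the mustard pot, the orange can and the squeeze bottle where they are.

Things in the scene. Friction and masses are not known exactly. Their poses are not given: they have to be found in the camera images.
- box_mid (a point): loose brown card burger box with a dark seam round it and a tab on one long side, 66 mm along its x, 105 mm along its y (lengthwise), 58 mm high with a flat top; about 170 g. Point: its centre, 29 mm above its underside; z up
- tub_mid (a point): loose round white tub with a green lid: 66 mm across the lid, 56 mm across the base, 50 mm from base to the flat of the lid, with a stacking rim 2 mm higher and 3 mm wide round the lid's edge (flat inside it 60 mm across); about 110 g. Point: its centre, 25 mm above its underside; z up
- chilli_mid (a point): loose small black sauce pot with a RED lid (chilli): 51 mm across the lid (top 6 mm), body tapering to 42 mm across at the base, 36 mm high; about 45 g. Point: its centre, 18 mm above its underside; z up
- mustard_mid (a point): loose small black sauce pot with a YELLOW lid (mustard), same shape as the chilli pot, standing on the counter; not part of this order, to be left alone. Point: its centre, 18 mm above its underside
- blue_can_mid (a point): loose blue drink can, 57 mm across, 97 mm high, about 250 g, standing upright on the counter. Point: its centre, 48.5 mm above its underside; z up. In its well the lowest 32 mm of it are surrounded by the carrier, so hold it in its upper half
- orange_can_mid (a point): loose orange drink can, same size as the blue one, already standing in the carrier's other well; leave it there. Point: its centre, 48.5 mm above its underside
- tray_floor (a point): fixed open white paper food tray with a red edge, 150 mm along its x, 210 mm along its y (lengthwise), walls 25 mm high and 4 mm thick. Point: the middle of its inner floor, 4 mm above the counter; z up
- well (a point): the EMPTY well of the fixed grey pulp drink carrier (115 mm along x, 215 mm along y, 36 mm high, with two round wells 74 mm across, side by side along y). Point: the middle of the empty well's floor, 4 mm above the counter; the well is 32 mm deep. The other well, with the orange can, is centred 104 mm from it along -y; the carrier's middle is 52 mm along -y
- bottle_mid (a point): loose dark brown squeeze bottle with a white nozzle, 56 mm across, 185 mm high, standing on the counter beyond the work; leave it alone. Point: half-way up, 92.5 mm above its underside
Not all that is in view belongs to the job. What is shaped like the part that bears box_mid but pink is not meant.

How it is judged:
By the outcome, as a careful person would: the job done as asked, in the order asked, and still so for the second after the job is handed in, with the robot touching nothing.
It also fails if it takes over 112 s, if anything falls off the work surface, if the arm or the gripper's body presses on something with over 40 N, if the wrist force passes 120 N, or if a joint passes its speed limit or range.

ROBOT

A 7-joint arm with a two-finger parallel gripper is mounted at the origin on the work surface. World frame = base frame: x ahead of the robot, y to its left, z up, the work surface at z = 0. Lengths are in m, angles in rad, forces in N, time in s.
With the tool pointing down it reaches from about 0.4 to 0.9 m from the base axis. Payload 5.5 kg.
Tool frame: the origin (TCP) lies midway between the tips of the shut fingers; the grasp point (between the pads) lies 19 mm behind it (manip.grip_depth is the distance from the TCP to the grasp point, in m); z points along the fingers, x is the direction in which the jaws open and shut, and the axes are right-handed (so a half turn about z gives the same grasp; the last joint's range is limited). The gripper opens to 92 mm and grips with 3 to 60 N. Pads are 19 mm wide; open, the fingers measure 130 mm over their backs; the gripper's body (75 mm by 190 mm) begins 47 mm behind the grasp point.
Start: joints at [-0.924, 0.501, -0.427, 1.55, 0.221, 1.138, -0.21], TCP at [0.243, 0.603, 0.227] pointing down, gripper open.
Joint ranges: [-2.88, 2.88], [-0.31, 2.03], [-1.54, 1.56], [0.2, 2.42], [-1.41, 4.55], [0.19, 2.02], [-2.57, 2.57]. Speed limits (rad/s): [2.57, 2.57, 3.14, 3.14, 3.14, 3.14, 3.14].

INTERFACE

Orientations are given as a unit quaternion [x, y, z, w].
In Python, from bench import manip, effector, viewer gives the robot as it stands. Calls block until the motion is done:
- manip.move_pose(position, orientation): joint-space move of the TCP to a pose.
- manip.servo_line(position, ori=None, vel=0.15): straight line of the TCP; ori=None keeps the orientation; vel is the mean speed in m/s.
- manip.movej(angles): joint-space move.
- effector.open_jaws() and effector.close(f_grip=None): open the fingers fully, or close them until they stop; f_grip is the grip in N (None keeps the last).
- manip.sleep(seconds).
- manip.solve_ik(position, orientation): joint angles nearest the present ones, or None.
- viewer.get_image(name): name is "side" or "top"; returns the picture (400x640x3 uint8, red, green, blue); there is no depth.
- viewer.get_calibration(name): a dict with "vfov" (degrees; the focal length in pixels is half the picture's height over the tangent of half this angle, whatever the lens; pixels are square), "cx", "cy" (the principal point, pixels), "dist_coeffs" ([k1, k2, p1, p2, k3] as OpenCV has them; the pictures are not rectified), "eye" and "attitude" of the camera in the world. Camera axes: x right, y down, z forward; pixel columns grow to the right and rows downward; lengths in m; the calibration is good to about 2 mm. A picture is of the moment at which its call begins. get_calibration takes no time and is no camera call.
A pose or a line that the arm cannot do raises manip.PlanningError and nothing moves.
- manip.hand_in(): hands the job in, once; it reports no verdict.
Readings, each from a call of its own:
- manip.current_clock(): time.
- manip.current_q(): joint angles.
- manip.current_joint_velocities(): joint speeds.
- manip.current_tau(): joint torques, N m.
- manip.current_tool_pos(): TCP position.
- manip.current_tcp_rot(): TCP orientation.
- manip.current_force(): force on the tool from outside, world axes, zero at the start.
- manip.current_wrist_torque(): the same for the moment, N m.
- manip.current_finger_gap(): finger opening in m.
Only numpy, scipy, OpenCV 4.12 (cv2) and the standard library are available. Lean on these libraries where they do the work, as an engineer would, in place of code of your own. Each camera call takes 0.05 s, during which the arm holds its last target.

## Working session

There is one attempt and no reset: what is moved stays moved. The work goes in short steps, each a Python script; the robot and the scene stay as the last script left them, time stands still between calls to the robot, and variables do not carry over. Pictures are saved under pics/ and viewed, and the job is handed in when it is done.

```bash
mkdir -p pics; ls
python3 - <<'E'
from bench import manip, effector, viewer
import cv2
for n in ("side","top"):
    im=viewer.get_image(n); cv2.imwrite(f"pics/{n}0.png",im[:,:,::-1]); c=viewer.get_calibration(n); print(n,c)
print(manip.current_clock(),manip.current_tool_pos(),manip.current_tcp_rot(),manip.grip_depth)
E
```

```text
pics
side {'vfov': 42.45117687113021, 'cx': 318.7822735529913, 'cy': 198.620924151177, 'dist_coeffs': array([-0.01675662,  0.        ,  0.        ,  0.        ,  0.        ]), 'eye': array([0.3867582 , 1.0778092 , 1.23368882]), 'attitude': array([-0.01979257,  0.93194364, -0.36175425,  0.01493859])}
top {'vfov': 46.5120841970446, 'cx': 320.3269714241939, 'cy': 194.0766920932532, 'dist_coeffs': array([-0.13997461,  0.        ,  0.        ,  0.        ,  0.        ]), 'eye': array([0.19505199, 0.00790813, 1.54831912]), 'attitude': array([-0.70358018,  0.70510883, -0.06311587,  0.06174832])}
0.1 [0.24320419 0.60210657 0.22576204] [ 8.28986047e-01  5.59268593e-01 -7.42971291e-04  4.71071509e-04] 0.0188
```

View pics/side0.png

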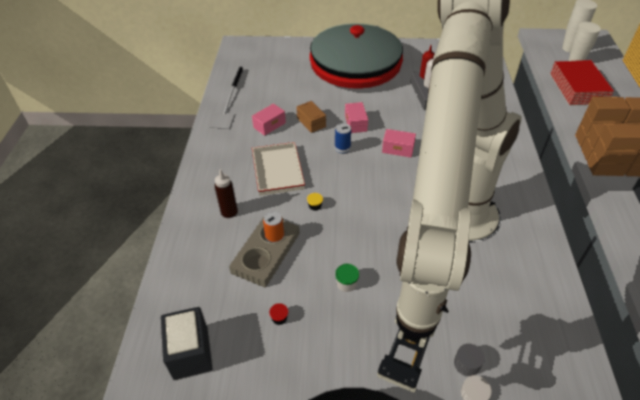

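View pics/top0.png

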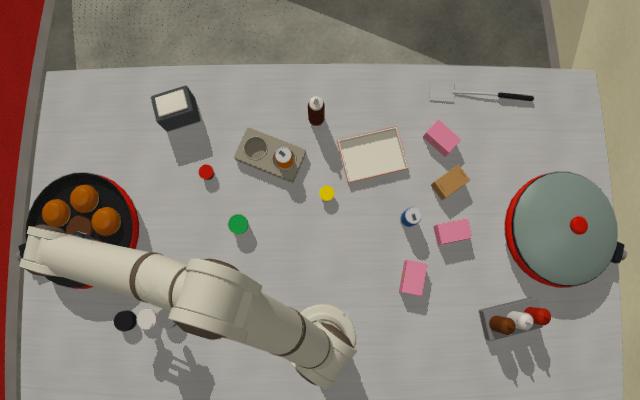

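The brown box is at side (312,116), top (450,181). Four pink boxes of the same shape are at top (441,137), (453,232), (413,277) and side (356,117), and are decoys. 
- **Red:** chilli lid at top (206,172). The knob at (578,225) and the sauce bottle at (540,316) aren't it. 
- **Green:** tub at (238,224). 
- **Blue:** can at (411,216). 
- **Yellow:** mustard at (327,193), to be left alone. 
- **Empty well:** top (256,148). The orange can is at (284,157).

Next I'll check crops and measure.

```bash
cat > h.py <<'E'
import numpy as np, cv2
from scipy.spatial.transform import Rotation as R
from bench import manip, effector, viewer
def cam(n):
    c=viewer.get_calibration(n); f=200/np.tan(np.radians(c['vfov'])/2)
    K=np.array([[f,0,c['cx']],[0,f,c['cy']],[0,0,1]]); 
    return K,np.array(c['dist_coeffs']),np.array(c['eye']),R.from_quat(c['attitude']).as_matrix()
def rays(n,px):
    K,d,e,A=cam(n)
    u=cv2.undistortPoints(np.array(px,float).reshape(-1,1,2),K,d).reshape(-1,2)
    v=np.c_[u,np.ones(len(u))]@A.T
    return e,v/np.linalg.norm(v,axis=1)[:,None]
def plane(n,px,z):
    e,v=rays(n,px); return e+v*((z-e[2])/v[:,2])[:,None]
def proj(n,P):
    K,d,e,A=cam(n)
    r,_=cv2.Rodrigues(A.T); return cv2.projectPoints(np.array(P,float).reshape(-1,3),r,-A.T@e,K,d)[0].reshape(-1,2)
def tri(p1,p2):
    e1,v1=rays('side',[p1]); e2,v2=rays('top',[p2]); v1=v1[0];v2=v2[0]
    M=np.c_[v1,-v2]; s=np.linalg.lstsq(M,e2-e1,rcond=None)[0]
    a=e1+s[0]*v1;b=e2+s[1]*v2; return (a+b)/2,np.linalg.norm(a-b)
def hsv(im): return cv2.cvtColor(im,cv2.COLOR_RGB2HSV)
def mask(im,lo,hi,roi=None):
    h=hsv(im); lo=np.array(lo);hi=np.array(hi)
    if lo[0]>hi[0]:
        m=cv2.inRange(h,lo,np.array([180,hi[1],hi[2]]))|cv2.inRange(h,np.array([0,lo[1],lo[2]]),hi)
    else: m=cv2.inRange(h,lo,hi)
    if roi:
        k=np.zeros_like(m); x0,y0,x1,y1=roi; k[y0:y1,x0:x1]=255; m&=k
    return m
def big(m):
    cs=cv2.findContours(m,cv2.RETR_EXTERNAL,cv2.CHAIN_APPROX_NONE)[0]
    return max(cs,key=cv2.contourArea)
def cen(c):
    M=cv2.moments(c); return np.array([M['m10'],M['m01']])/M['m00']
def down(yaw): # tool z down, tool x at angle yaw in world
    c,s=np.cos(yaw),np.sin(yaw)
    return R.from_matrix(np.array([[c,s,0],[s,-c,0],[0,0,-1]])).as_quat()
E
python3 - <<'E'
from h import *
S=cv2.imread('pics/side0.png')[:,:,::-1];T=cv2.imread('pics/top0.png')[:,:,::-1]
S=S.copy();T=T.copy()
for nm,lo,hi,rs,rt,z in [('green',(45,100,40),(80,255,255),(320,250,375,300),(220,205,260,245),.051),
 ('red',(170,120,60),(8,255,255),(260,295,300,335),(190,155,225,190),.036),
 ('yellow',(20,120,80),(35,255,255),(300,185,330,215),(310,180,345,205),.036),
 ('blue',(100,100,30),(125,255,255),(325,115,360,160),(395,200,430,235),.097)]:
    o=[]
    for n,im,r in(('side',S,rs),('top',T,rt)):
        c=big(mask(im,lo,hi,r)); p=cen(c); o.append(p)
        e=cv2.minAreaRect(c); print(nm,n,p.round(1),cv2.contourArea(c),np.round(e[1],1),'plane',plane(n,[p],z)[0].round(4))
    print('  tri',tri(*o))
a=cv2.resize(T[100:260,380:500],None,fx=5,fy=3.6*5/3.6,interpolation=2) 
def crop(im,x0,y0,x1,y1,s): return cv2.resize(im[y0:y1,x0:x1],None,fx=s,fy=s,interpolation=cv2.INTER_CUBIC)[:,:,::-1]
cv2.imwrite('pics/cA.png',np.hstack([crop(T,390,150,490,250,4),crop(S,270,80,370,180,4)]))
cv2.imwrite('pics/cB.png',np.hstack([crop(T,230,110,330,210,4),crop(S,220,195,320,295,4)]))
cv2.imwrite('pics/cC.png',np.hstack([crop(T,325,110,425,210,4),crop(S,230,120,330,220,4)]))
E
```

```text
green side [347.  273.7] 342.0 [19. 22.] plane [0.3635 0.2742 0.051 ]
green top [237.9 224. ] 270.5 [18. 19.] plane [0.3646 0.2726 0.051 ]
  tri (array([0.36412585, 0.27300003, 0.04939914]), np.float64(0.0012418245208999713))
red side [278.5 311.9] 233.5 [16. 18.] plane [0.5418 0.3912 0.036 ]
red top [205.6 171.5] 147.5 [13. 14.] plane [0.543  0.3897 0.036 ]
  tri (array([0.54267863, 0.39016157, 0.03440262]), np.float64(0.001290811085323894))
yellow side [314.4 198.9] 151.0 [12. 15.] plane [ 0.4688 -0.014   0.036 ]
yellow top [326.3 192.9] 159.5 [14. 14.] plane [ 0.4692 -0.0152  0.036 ]
  tri (array([ 0.46914289, -0.015151  ,  0.03480969]), np.float64(0.0004954417834504161))
blue side [342.1 140.5] 194.5 [17. 14.] plane [ 0.3867 -0.2249  0.097 ]
blue top [404.8 220.3] 45.5 [15.3  8.3] plane [ 0.3698 -0.2614  0.097 ]
  tri (array([ 0.38074591, -0.26980324,  0.0563048 ]), np.float64(0.01207887131383086))
```

View pics/cA.png

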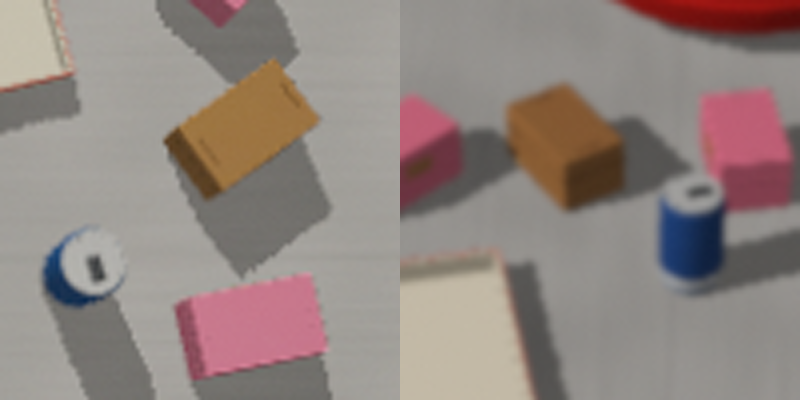

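View pics/cB.png

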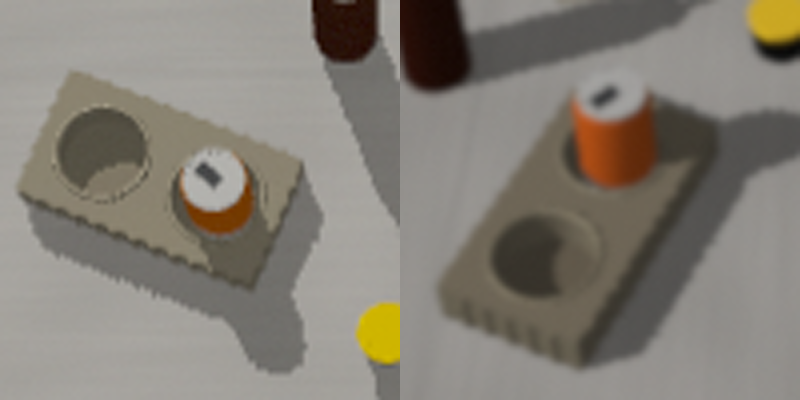

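View pics/cC.png

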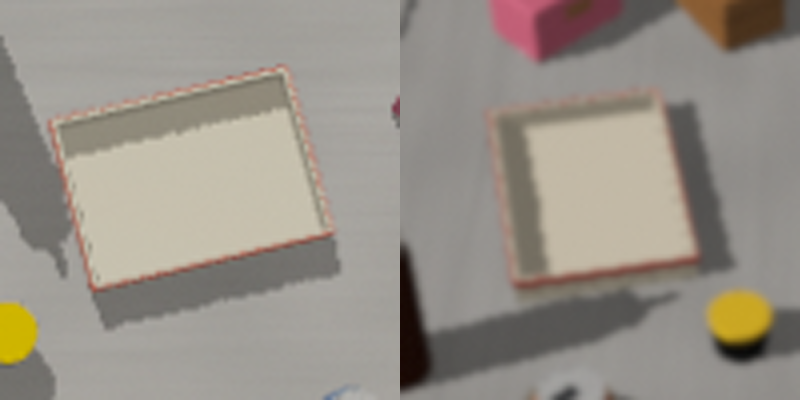

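The crops confirm it: one brown box among pink ones, blue can, empty carrier well and tray. Next I'll measure the shapes more closely.

Run:
```python
from h import *
S=cv2.imread('pics/side0.png')[:,:,::-1].copy();T=cv2.imread('pics/top0.png')[:,:,::-1].copy()
def u(crop,x0,y0): return (np.array(crop,float)+.5)/4-.5+[x0,y0]
def quad(P):
    P=P[:,:2]; c=P.mean(0); e=np.linalg.norm(np.roll(P,-1,0)-P,axis=1); return c.round(4),e.round(4),[round(float(np.degrees(np.arctan2(*(np.roll(P,-1,0)-P)[i][::-1]))),1) for i in range(4)]
tc=u([(50,122),(287,67),(332,234),(94,289)],325,110); print('tray top',quad(plane('top',tc,.025)))
ts=u([(88,113),(258,92),(298,258),(118,281)],230,120); print('tray side',quad(plane('side',ts,.025)))
# box
for n,im,roi in(('top',T,(425,160,475,205)),('side',S,(295,98,330,135))):
    m=mask(im,(8,100,40),(22,255,255),roi); V=hsv(im)[:,:,2]
    vals=V[m>0]; t,_=cv2.threshold(vals.reshape(-1,1),0,255,cv2.THRESH_OTSU)
    m2=((m>0)&(V>t)).astype(np.uint8)*255; m2=cv2.morphologyEx(m2,cv2.MORPH_CLOSE,np.ones((3,3)))
    c=big(m2); P=plane(n,c.reshape(-1,2),.058)[:,:2]
    r=cv2.minAreaRect((P*1000).astype(np.float32)); print('box',n,t,cen(c),np.round(r[0],1),np.round(r[1],1),r[2])
    b=cv2.boxPoints(r)/1000; print(quad(b))
    cv2.imwrite(f'pics/m_{n}.png',cv2.resize(m2[roi[1]:roi[3],roi[0]:roi[2]],None,fx=8,fy=8,interpolation=0))
# cans lids
for nm,z,rt,rs in(('blue',.097,(400,205,425,228),(332,122,354,135)),('orange',.101,(272,145,296,168),(262,210,286,228))):
  for n,im,roi in(('top',T,rt),('side',S,rs)):
    x0,y0,x1,y1=roi; h=hsv(im)[y0:y1,x0:x1]; 
    print(nm,n); 
    m=mask(im,(0,0,165),(180,60,255),roi)
    c=cv2.convexHull(big(m)); p=cen(c); P=plane(n,[p],z)[0]; W=plane(n,c.reshape(-1,2),z)[:,:2]*1000
    print(p.round(1),P.round(4),cv2.contourArea(c),np.ptp(W,axis=0).round(1))
w1=plane('top',u([(103,154)],230,110),.036);w2=plane('side',u([(148,254)],220,195),.036);print('well',w1,w2)
cc=plane('top',u([(72,72),(304,160)],230,110),.036); print('carrier edge',cc,np.linalg.norm(cc[1]-cc[0]),np.degrees(np.arctan2(*(cc[1]-cc[0])[1::-1])))
```

```text
tray top (array([ 0.6053, -0.1723]), array([0.2104, 0.1512, 0.2075, 0.1494]), [-76.4, -167.4, 103.2, 13.7])
tray side (array([ 0.604 , -0.1737]), array([0.1505, 0.2085, 0.1473, 0.2077]), [-167.6, 103.6, 12.1, -75.5])
box top 124.0 [451.7209374  180.65618255] [ 505.8 -430.7] [ 64.8 102.8] 34.10121536254883
(array([ 0.5058, -0.4307], dtype=float32), array([0.1028, 0.0648, 0.1028, 0.0648], dtype=float32), [-55.9, 34.1, 124.1, -145.9])
box side 104.0 [308.41850942 113.6003276 ] [ 503.3 -403.7] [ 97.  148.5] 35.906593322753906
(array([ 0.5033, -0.4037], dtype=float32), array([0.1485, 0.097 , 0.1485, 0.097 ], dtype=float32), [-54.1, 35.9, 125.9, -144.1])
blue top
[416.4 215.8] [ 0.3839 -0.2989  0.097 ] 290.5 [67.  58.8]
blue side
[nan nan] [nan nan nan] 0.0 [0. 0.]
orange top
[283.  154.3] [0.5837 0.1244 0.101 ] 158.5 [46.6 45.3]
orange side
[nan nan] [nan nan nan] 0.0 [6.6 7.2]
well [[0.62319721 0.22342082 0.036     ]] [[0.62176671 0.22072533 0.036     ]]
carrier edge [[0.69587951 0.2519483  0.036     ]
 [0.61723511 0.05374696 0.036     ]] 0.2132339383991176 -111.64270499913418h.py:35: RuntimeWarning: invalid value encountered in divide
  M=cv2.moments(c); return np.array([M['m10'],M['m01']])/M['m00']
```

Run:
```python
from h import *
S=cv2.imread('pics/side0.png')[:,:,::-1].copy();T=cv2.imread('pics/top0.png')[:,:,::-1].copy()
a=np.radians(124.1);y=np.array([np.cos(a),np.sin(a)]);x=np.array([y[1],-y[0]]);c=np.array([.5058,-.4307])
P=[np.r_[c+sx*.033*x+sy*.0525*y,.058] for sx,sy in((1,1),(1,-1),(-1,-1),(-1,1))]
print('pred box side crop',((proj('side',P)-[270,80]+.5)*4-.5+[400,0]).round(0).tolist()); print('pred top crop',((proj('top',P)-[390,150]+.5)*4-.5).round(0).tolist())
print('can lid',plane('top',[(413.1,214.6)],.097),plane('side',[(343.1,127.9)],.097),tri((343.1,127.9),(413.1,214.6)))
print('can base (side crop 692,282)',)
print('bottle', tri((222,178),(316,101)))
for z in(.03,.3):
  for p in((.5058,-.4307),(.605,-.173),(.6225,.222),(.364,.273),(.5424,.39),(.385,-.285)):
    print(p,z,manip.solve_ik([*p,z],down(np.radians(34))) is not None)
for s in (1,-1):
  pass
cy=np.radians(68.4);Y=np.array([np.cos(cy),np.sin(cy)]);X=np.array([Y[1],-Y[0]]);m=np.array([.6225,.222])-.052*Y
Q=[np.r_[m+sx*.0575*X+sy*.1075*Y,.036] for sx,sy in((1,1),(1,-1),(-1,-1),(-1,1))]
print('carrier pred crop top',((proj('top',Q)-[230,110]+.5)*4-.5).round(0).tolist(),'side',((proj('side',Q)-[220,195]+.5)*4-.5+[400,0]).round(0).tolist())
```

```text
pred box side crop [[561.0, 168.0], [503.0, 107.0], [564.0, 84.0], [624.0, 143.0]]
pred top crop [[175.0, 126.0], [274.0, 57.0], [321.0, 121.0], [223.0, 192.0]]
can lid [[ 0.38784103 -0.288487    0.097     ]] [[ 0.38423241 -0.29036488  0.097     ]] (array([ 0.38584451, -0.28767061,  0.09967659]), np.float64(0.0032833948728010517))
can base (side crop 692,282)
bottle (array([0.74174761, 0.01810853, 0.15375885]), np.float64(0.00514659091843116))
(0.5058, -0.4307) 0.03 True
(0.605, -0.173) 0.03 True
(0.6225, 0.222) 0.03 True
(0.364, 0.273) 0.03 True
(0.5424, 0.39) 0.03 True
(0.385, -0.285) 0.03 True
(0.5058, -0.4307) 0.3 True
(0.605, -0.173) 0.3 True
(0.6225, 0.222) 0.3 True
(0.364, 0.273) 0.3 True
(0.5424, 0.39) 0.3 True
(0.385, -0.285) 0.3 True
carrier pred crop top [[71.0, 71.0], [305.0, 160.0], [254.0, 285.0], [18.0, 193.0]] side [[437.0, 287.0], [582.0, 76.0], [717.0, 122.0], [581.0, 343.0]]
```

```bash
cat >> h.py <<'E'
def best(p,yaw):
    q0=np.array(manip.current_q()); o=[]
    for y in(yaw,yaw+np.pi):
        q=manip.solve_ik(list(p),down(y))
        if q is not None: o.append((np.abs(np.array(q)-q0).max(),y,np.array(q)))
    return min(o,key=lambda t:t[0])
def goto(p,yaw):
    d,y,q=best(p,yaw); manip.movej(q.tolist() if hasattr(q,'tolist') else q); return y
def rep(s=''):
    print(s,'t',round(float(manip.current_clock()),2),'p',np.round(manip.current_tool_pos(),4),'F',np.round(manip.current_force(),2),'gap',round(float(manip.current_finger_gap()),4),flush=True)
def snap(tag):
    for n in('side','top'):
        cv2.imwrite(f'pics/{n}_{tag}.png',viewer.get_image(n)[:,:,::-1])
def pick(p,yaw,z,f,zup=.28):
    y=goto([*p,zup if zup<.2 else .15],yaw); rep('above')
    manip.servo_line([*p,z],vel=.12); rep('down')
    effector.close(f); rep('closed')
    manip.servo_line([*p,zup],vel=.2); rep('up')
    return y
E
python3 - <<'E'
from h import *
y=goto([.505,-.431,.25],np.radians(34.1)); rep('a'); print(manip.current_q())
pick([.505,-.431],np.radians(34.1),.027,20,.25)
snap('box_up')
a=[cv2.imread(f'pics/{n}_box_up.png') for n in('side','top')]
cv2.imwrite('pics/box_up.png',np.vstack(a)[:,:,:] if 0 else cv2.resize(np.hstack(a),(800,250)))
E
```

```text
a t 3.81 p [ 0.5057 -0.4302  0.2498] F [ 0.43 -0.37 -0.08] gap 0.0915
[ 0.07361669  0.62033729  0.9052203   1.52123919 -0.50361326  1.24736453
 -1.4943581 ]
above t 4.29 p [ 0.505  -0.4311  0.1503] F [0.06 0.04 1.42] gap 0.092
down t 5.47 p [ 0.5055 -0.4317  0.028 ] F [-0.03 -0.28  0.04] gap 0.0919
closed t 6.0 p [ 0.5051 -0.4311  0.0273] F [-0.33 -0.08  1.76] gap 0.0661
up t 7.27 p [ 0.5045 -0.4302  0.2485] F [ 0.82  0.39 -2.94] gap 0.0659
```

View pics/box_up.png

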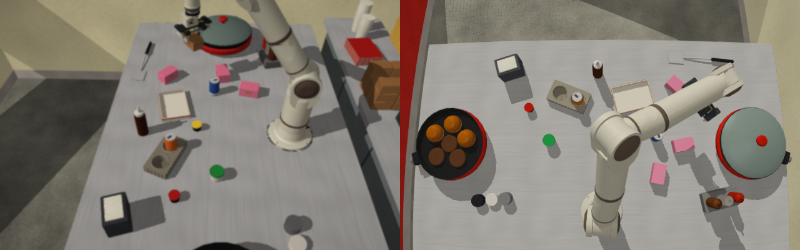

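The top picture shows the gripper holding the box at the far right, and the pads stopped at 66 mm, the box's width. I'll place it now, using the force reading for contact.

```bash
cat >> h.py <<'E'
def fz(): return float(np.mean([manip.current_force()[2] for _ in range(3)]))
def lower(p,z_pre,z_exp,under=.002,dF=3):
    manip.servo_line([*p,z_pre],vel=.12)
    manip.servo_line([*p,z_exp+.004],vel=.06); manip.sleep(.25)
    f0=fz(); z=z_exp+.004
    while z>z_exp-under:
        z-=.001; manip.servo_line([*p,z],vel=.03); manip.sleep(.1); f=fz()
        if f-f0>dF: break
    print('contact z',round(z,4),'dF',round(f-f0,2))
E
python3 - <<'E'
from h import *
p=[.6047,-.173]
y=goto([*p,.25],np.radians(13.2)); rep('above'); print(np.degrees(y))
lower(p,.07,.031); rep('low')
effector.open_jaws(); rep('open')
manip.servo_line([*p,.2],vel=.2); 
goto([.386,-.2894,.20],np.radians(34)); rep('to can')
snap('boxplaced')
T=cv2.imread('pics/top_boxplaced.png');S=cv2.imread('pics/side_boxplaced.png')
cr=lambda im,x0,y0,x1,y1,s: cv2.resize(im[y0:y1,x0:x1],None,fx=s,fy=s,interpolation=cv2.INTER_CUBIC)
cv2.imwrite('pics/bp.png',np.hstack([cr(T,325,110,425,210,4),cr(S,230,120,330,220,4)]))
E
```

```text
above t 8.44 p [ 0.604  -0.1748  0.2501] F [-0.62  0.3  -1.94] gap 0.0659
193.2
contact z 0.03 dF 10.51
low t 12.82 p [ 0.6049 -0.1731  0.0312] F [-3.11  2.54  8.79] gap 0.0656
open t 13.47 p [ 0.6047 -0.173   0.0299] F [-0.79 -0.77  0.04] gap 0.0918
to can t 15.44 p [ 0.3873 -0.2889  0.1999] F [-0.61  0.64  0.42] gap 0.0916
```

View pics/bp.png

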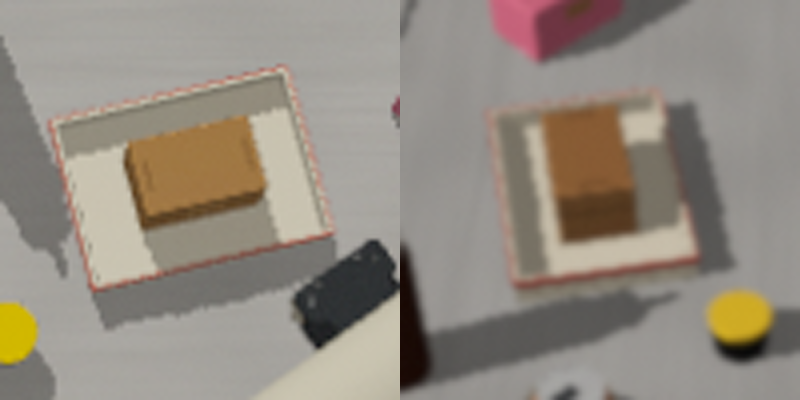

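The box stands in the tray, with its top face at about top crop (195,165). I'll measure its centring with the brightness mask, then take the can.

```bash
cat >> h.py <<'E'
def boxmeas(tag,z=.062):
    im=cv2.imread(f'pics/top_{tag}.png')[:,:,::-1].copy()
    roi=(345,130,400,175); m=mask(im,(8,100,40),(22,255,255),roi); V=hsv(im)[:,:,2]
    t,_=cv2.threshold(V[m>0].reshape(-1,1),0,255,cv2.THRESH_OTSU)
    m2=cv2.morphologyEx(((m>0)&(V>t)).astype(np.uint8)*255,cv2.MORPH_CLOSE,np.ones((3,3)))
    P=plane('top',big(m2).reshape(-1,2),z)[:,:2]; r=cv2.minAreaRect((P*1000).astype(np.float32)); return r,t
E
python3 - <<'E'
from h import *
print(boxmeas('boxplaced'))
def u(crop,x0,y0): return (np.array(crop,float)+.5)/4-.5+[x0,y0]
P=plane('top',u([(126,148),(246,116),(263,182),(144,217)],325,110),.062);print(P.mean(0))
P=plane('side',u([(141,110),(219,103),(234,188),(157,196)],230,120),.062);print(P.mean(0),np.linalg.norm(np.roll(P,-1,0)-P,axis=1))
E
python3 - <<'E'
from h import *
p=[.386,-.2894]
pick(p,np.radians(34),.057,25,.25)
E
```

```text
(((605.966552734375, -172.98106384277344), (64.883056640625, 102.26768493652344), 13.078024864196777), 130.0)
[ 0.60507161 -0.17115652  0.062     ]
[ 0.60372125 -0.17639513  0.062     ] [0.06653028 0.10580467 0.06312214 0.10702352]
above t 15.86 p [ 0.3853 -0.2888  0.1493] F [ 0.36 -0.15 -0.17] gap 0.0916
down t 16.78 p [ 0.3865 -0.2899  0.0577] F [ 0.77  0.22 -0.48] gap 0.092
closed t 17.43 p [ 0.3861 -0.2894  0.0571] F [0.51 0.39 0.97] gap 0.0568
up t 18.55 p [ 0.3854 -0.2887  0.249 ] F [ 0.64 -0.28 -2.14] gap 0.0565
```

Run:
```python
from h import *
p=[.6225,.222]
y=goto([*p,.25],np.radians(-21.6)); rep('above')
manip.servo_line([*p,.12],vel=.15); manip.sleep(.1)
snap('can_hover')
T=cv2.imread('pics/top_can_hover.png');S=cv2.imread('pics/side_can_hover.png')
cr=lambda im,x0,y0,x1,y1,s: cv2.resize(im[y0:y1,x0:x1],None,fx=s,fy=s,interpolation=cv2.INTER_CUBIC)
cv2.imwrite('pics/ch.png',np.hstack([cr(T,210,90,310,190,4),cr(S,210,195,310,295,4)]))
```

```text
above t 20.57 p [0.6229 0.2199 0.2503] F [-0.21 -0.45 -1.64] gap 0.0566
```

View pics/ch.png

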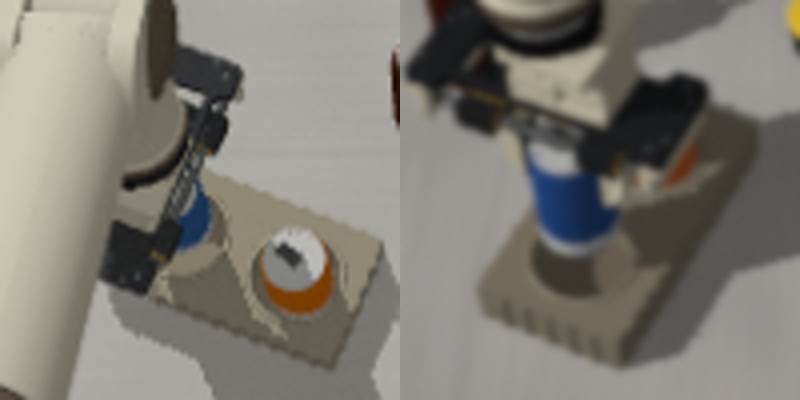

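The can hangs upright over the empty well, with its base at side crop (575,240) and the well behind it. I'll lower it now.

Run:
```python
from h import *
p=[.6225,.222]
lower(p,.095,.0605,under=.003); rep('low')
effector.open_jaws(); rep('open')
manip.servo_line([*p,.2],vel=.2)
q=[.364,.273]
goto([*q,.2],np.radians(60)); rep('over tub')
snap('can_done')
T=cv2.imread('pics/top_can_done.png');S=cv2.imread('pics/side_can_done.png')
cr=lambda im,x0,y0,x1,y1,s: cv2.resize(im[y0:y1,x0:x1],None,fx=s,fy=s,interpolation=cv2.INTER_CUBIC)
cv2.imwrite('pics/cd.png',np.hstack([cr(T,190,90,310,190,3.3),cr(S,210,195,310,295,3.3)]))
```

```text
contact z 0.0605 dF 8.08
low t 24.46 p [0.6228 0.222  0.0611] F [-1.4  -0.15  5.34] gap 0.0568
open t 25.22 p [0.6225 0.222  0.0605] F [-0.14  0.17  0.31] gap 0.0918
over tub t 27.09 p [0.365  0.2729 0.2   ] F [ 0.5  -0.72 -0.18] gap 0.092
```

View pics/cd.png

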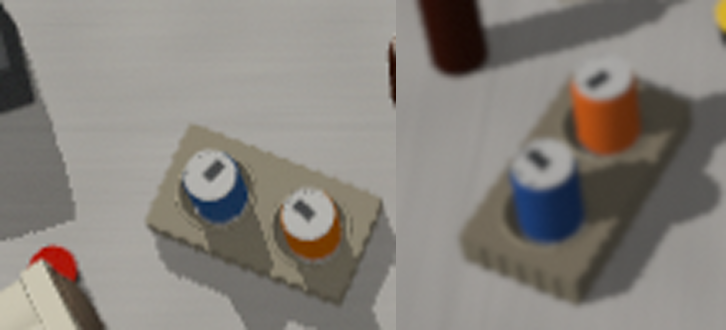

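The blue can stands seated in its well at top crop (215,185), and the orange can is undisturbed. Next is the tub.

Run:
```python
from h import *
pick([.364,.273],np.radians(60),.026,15,.28)
p=[.605,-.1735]
y=goto([*p,.28],np.radians(13.2)); rep('above')
manip.servo_line([*p,.13],vel=.15); manip.sleep(.1)
snap('tub_hover')
T=cv2.imread('pics/top_tub_hover.png');S=cv2.imread('pics/side_tub_hover.png')
cr=lambda im,x0,y0,x1,y1,s: cv2.resize(im[y0:y1,x0:x1],None,fx=s,fy=s,interpolation=cv2.INTER_CUBIC)
cv2.imwrite('pics/th.png',np.hstack([cr(T,325,100,425,200,4),cr(S,230,110,330,210,4)]))
```

```text
above t 27.51 p [0.364  0.2714 0.1492] F [ 0.13 -0.45  0.08] gap 0.0914
down t 28.69 p [0.3646 0.2734 0.0266] F [-0.19  0.41  1.31] gap 0.092
closed t 29.22 p [0.3641 0.2733 0.0263] F [-0.24  0.67  3.95] gap 0.067
up t 30.63 p [0.3634 0.2724 0.279 ] F [ 0.34  0.13 -1.43] gap 0.0669
above t 32.48 p [ 0.6054 -0.1716  0.2798] F [ 0.16  0.44 -1.16] gap 0.0668
```

View pics/th.png

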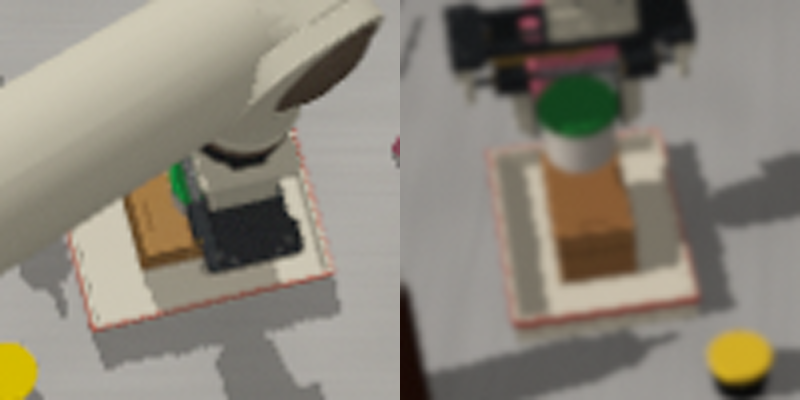

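Run:
```python
from h import *
im=cv2.imread('pics/side_tub_hover.png')[:,:,::-1].copy()
c=cv2.convexHull(big(mask(im,(45,100,40),(80,255,255),(250,120,300,155)))); W=plane('side',c.reshape(-1,2),.155)*1000
print(plane('side',[cen(c)],.155),np.ptp(W,axis=0), manip.current_tool_pos())
p=[.605,-.1735]
lower(p,.105,.088,under=.003); rep('low')
effector.open_jaws(); rep('open')
manip.servo_line([*p,.28],vel=.2)
goto([.5425,.3903,.2],np.radians(60)); rep('over chilli')
snap('tub_done')
T=cv2.imread('pics/top_tub_done.png');S=cv2.imread('pics/side_tub_done.png')
cr=lambda im,x0,y0,x1,y1,s: cv2.resize(im[y0:y1,x0:x1],None,fx=s,fy=s,interpolation=cv2.INTER_CUBIC)
cv2.imwrite('pics/td.png',np.hstack([cr(T,325,110,425,210,4),cr(S,230,110,330,210,4)]))
print(boxmeas('tub_done'))
for n,r in(('top',(345,125,405,175)),('side',(250,110,310,165))):
    im=cv2.imread(f'pics/{n}_tub_done.png')[:,:,::-1].copy(); c=big(mask(im,(45,100,40),(80,255,255),r)); W=plane(n,c.reshape(-1,2),.113)*1000
    print(n,cen(c),plane(n,[cen(c)],.113),np.ptp(W,axis=0))
```

```text
[[ 0.6043916  -0.17344845  0.155     ]] [62.1005029  68.79285016  0.        ] [ 0.60550322 -0.17366     0.13087108]
contact z 0.088 dF 3.79
low t 36.2 p [ 0.6052 -0.1736  0.0883] F [-1.12 -0.26  2.57] gap 0.0668
open t 36.83 p [ 0.605  -0.1735  0.088 ] F [0.   0.01 0.8 ] gap 0.0916
over chilli t 40.0 p [0.5437 0.3884 0.2005] F [-0.65 -0.18  0.82] gap 0.0919
(((596.6580200195312, -134.88307189941406), (64.41960906982422, 28.090801239013672), 9.06014347076416), 127.0)
top [375.62638646 146.68593112] [[ 0.60535607 -0.17266517  0.113     ]] [63.19067744 61.57093925  0.        ]Traceback (most recent call last):
  File "<stdin>", line 16, in <module>
  File "h.py", line 33, in big
    return max(cs,key=cv2.contourArea)
ValueError: max() iterable argument is empty
```

View pics/td.png

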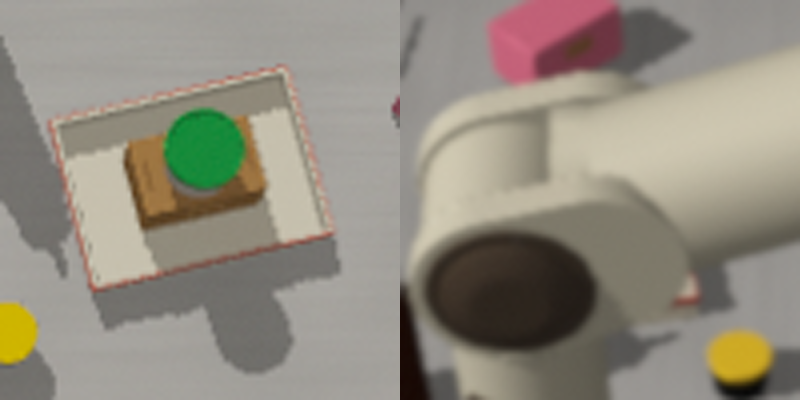

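The tub stands in the middle of the box: lid at (0.6054,-0.1727), about 1 mm off the box centre (the arm blocks the side view). Now the chilli pot.

Run:
```python
from h import *
pick([.5424,.3903],np.radians(60),.013,10,.28)
p=[.605,-.1732]
y=goto([*p,.28],np.radians(13.2)); rep('above')
manip.servo_line([*p,.16],vel=.15); manip.sleep(.1)
snap('ch_hover')
T=cv2.imread('pics/top_ch_hover.png');S=cv2.imread('pics/side_ch_hover.png')
cr=lambda im,x0,y0,x1,y1,s: cv2.resize(im[y0:y1,x0:x1],None,fx=s,fy=s,interpolation=cv2.INTER_CUBIC)
cv2.imwrite('pics/chh.png',np.hstack([cr(T,325,100,425,200,4),cr(S,230,90,330,190,4)]))
im=S[:,:,::-1].copy()
c=cv2.convexHull(big(mask(im,(170,120,60),(8,255,255),(255,95,305,150)))); W=plane('side',c.reshape(-1,2),.183)*1000
print(cen(c),plane('side',[cen(c)],.183),np.ptp(W,axis=0), manip.current_tool_pos())
```

```text
above t 40.42 p [0.5415 0.3893 0.1488] F [ 1.31 -0.1   0.86] gap 0.092
down t 41.71 p [0.5431 0.3906 0.014 ] F [-0.15  0.49  0.47] gap 0.0918
closed t 42.45 p [0.5424 0.3903 0.013 ] F [0.07 0.19 0.08] gap 0.0494
up t 43.93 p [0.5417 0.3902 0.2787] F [-0.67 -0.55 -0.68] gap 0.0493
above t 45.98 p [ 0.6057 -0.1714  0.2797] F [-0.39  0.05  0.05] gap 0.0493
[273.00298507 127.84577114] [[ 0.60638914 -0.18016768  0.183     ]] [54.71390426 59.69079277  0.        ] [ 0.60562212 -0.17341886  0.16104267]
```

View pics/chh.png

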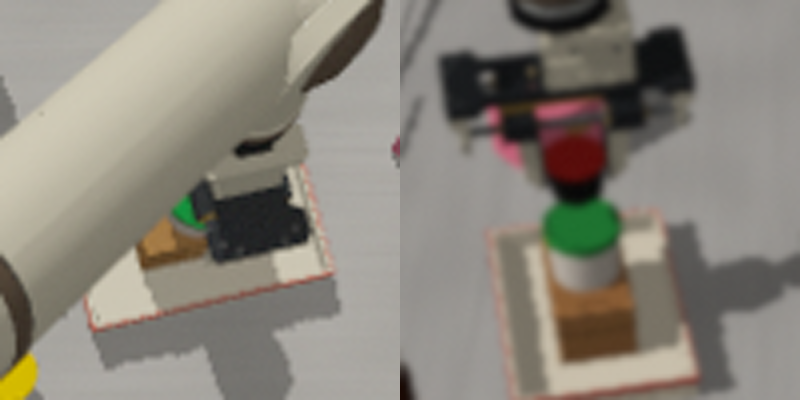

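The pot hangs upright, with its red lid at side crop (575,158) above the green lid at (582,225). I'll check its centre at a stricter threshold (the mask caught the pink box behind), then lower.

Run:
```python
from h import *
im=cv2.imread('pics/side_ch_hover.png')[:,:,::-1].copy()
c=cv2.convexHull(big(mask(im,(172,190,60),(8,255,255),(260,118,290,140)))); W=plane('side',c.reshape(-1,2),.183)*1000
print('chilli',cen(c),plane('side',[cen(c)],.183),np.ptp(W,axis=0))
c=cv2.convexHull(big(mask(im,(45,100,40),(80,255,255),(255,130,305,160)))); W=plane('side',c.reshape(-1,2),.113)*1000
print('tub',cen(c),plane('side',[cen(c)],.113),np.ptp(W,axis=0))
```

```text
chilli [273.34715822 129.21505376] [[ 0.60457302 -0.17350639  0.183     ]] [42.82108629 49.19737344  0.        ]
tub [274.88528678 146.13133832] [[ 0.60488447 -0.1720003   0.113     ]] [59.81524266 68.59624254  0.        ]
```

Run:
```python
from h import *
p=[.605,-.173]
lower(p,.14,.125,under=.003,dF=2); rep('low')
effector.open_jaws(); rep('open')
manip.servo_line([*p,.30],vel=.15)
goto([.42,.12,.3],np.radians(60)); rep('clear')
snap('end')
T=cv2.imread('pics/top_end.png');S=cv2.imread('pics/side_end.png')
cr=lambda im,x0,y0,x1,y1,s: cv2.resize(im[y0:y1,x0:x1],None,fx=s,fy=s,interpolation=cv2.INTER_CUBIC)
cv2.imwrite('pics/e1.png',np.hstack([cr(T,325,100,425,200,4),cr(S,230,90,330,190,4)]))
cv2.imwrite('pics/e2.png',cv2.resize(np.hstack([S,T]),(800,250)))
```

```text
contact z 0.124 dF 7.27
low t 49.77 p [ 0.6051 -0.173   0.1249] F [-2.09  0.74  6.71] gap 0.0495
open t 50.62 p [ 0.605 -0.173  0.124] F [ 0.37 -0.92 -0.62] gap 0.0918
clear t 53.26 p [0.4208 0.1194 0.3003] F [ 1.02 -1.54 -1.37] gap 0.0919
```

View pics/e1.png

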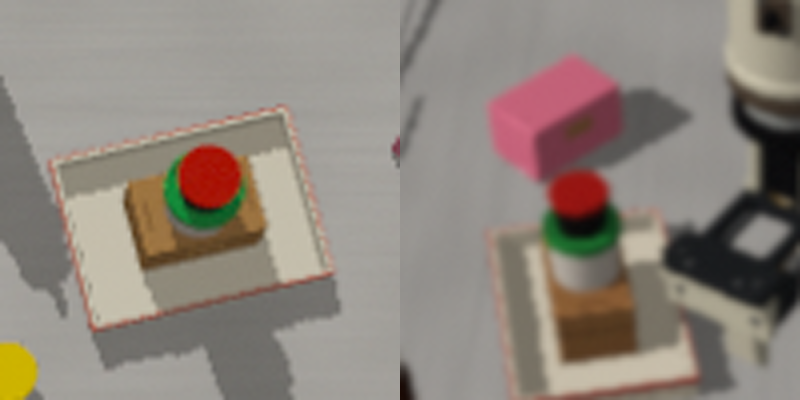

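View pics/e2.png

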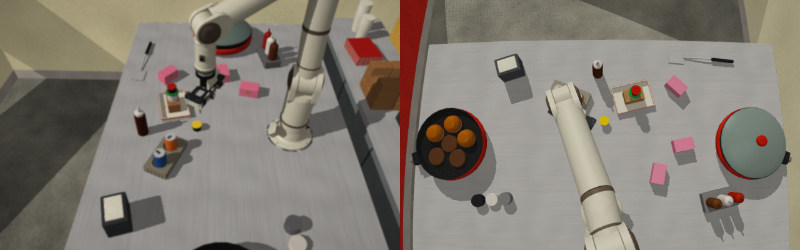

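Run:
```python
from h import *
T0=cv2.imread('pics/top0.png')[:,:,::-1].copy();T=cv2.imread('pics/top_end.png')[:,:,::-1].copy();S=cv2.imread('pics/side_end.png')[:,:,::-1].copy();S0=cv2.imread('pics/side0.png')[:,:,::-1].copy()
a=cen(big(mask(S,(172,150,60),(8,255,255),(255,125,300,150))));b=cen(big(mask(T,(172,150,60),(8,255,255),(355,125,395,160))))
print('chilli',plane('side',[a],.148),plane('top',[b],.148),tri(a,b))
for s,t,r in((S0,S,(300,185,330,215)),):
    print('mustard px',[cen(big(mask(i,(20,120,80),(35,255,255),r))).round(1) for i in(s,t)])
print('orange',[cen(big(mask(i,(5,150,80),(15,255,255),(255,205,295,250)))).round(1) for i in(S0,S)])
print('bottle diff',np.abs(S[165:220,210:240].astype(int)-S0[165:220,210:240]).mean())
print('blue side',cen(big(mask(S,(100,100,30),(125,255,255),(235,230,285,280)))))
manip.hand_in(); print(manip.current_clock())
```

```text
chilli [[ 0.60441229 -0.17083681  0.148     ]] [[ 0.60481892 -0.17239956  0.148     ]] (array([ 0.60495517, -0.17254653,  0.14660861]), np.float64(0.0005219799852686137))
mustard px [array([314.4, 198.9]), array([314.4, 199. ])]
orange [array([273.4, 232. ]), array([273.5, 231.9])]
bottle diff 2.886060606060606
blue side [256.05152672 258.69274809]
the job is handed in; nothing more can be done
the job is handed in; nothing more can be done
```

The order is made up and handed in, at about 53 s of the 112 s allowed. I lowered the brown box into the middle of the tray and stacked the green-lidded tub on it, then the red-lidded chilli pot on the tub. The blue can went into the empty well between the box and the tub. Each piece was lowered until the wrist force showed contact, then released.

**What the last checks showed:**
- **Box:** centre (0.606, −0.173) against a tray centre of (0.605, −0.173), turned 13.1° against the tray's 13.2°. This was before stacking; the stack then hid most of the box top, so I could not measure it again.
- **Tub:** lid centre (0.605, −0.173).
- **Chilli pot:** centre (0.605, −0.173), with its top at 0.147 m where 0.148 m is expected.
- **Blue can:** standing in its well.
- **Left alone:** the mustard pot and orange can moved no more than 0.1 px. The bottle's patch of the picture changed only slightly on average (2.9 grey levels), and I did not measure its position.
- **Forces:** contact on lowering read about 4–11 N, and I saw no excess anywhere.

**Checks that failed or disagreed:**
- Hand-picked corners from the two cameras differed by up to 5 mm along y for the placed box. I used the average, which agreed with the mask measurement.
- One colour mask first caught the pink box behind the chilli pot, and one side view of the tub was blocked by the arm. Both were re-measured from later pictures.

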